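# Release the photo turntable and key in its run

### The arm

A 7-joint arm with a two-finger parallel gripper is mounted at the origin on a cart in front of the work surface, level with it; the furniture and walls round the work are solid. World frame = base frame: x ahead of the robot, y to its left, z up, the work surface at z = 0. Lengths are in m, angles in rad, forces in N, time in s.
With the tool pointing down it reaches from about 0.35 to 0.9 m from the base axis. Payload 8.1 kg.
Tool frame: the origin (TCP) lies midway between the tips of the shut fingers; the grasp point (between the pads) lies 19 mm behind it; z points along the fingers, y is the line along which they close (so a half turn about z gives the same grasp; the last joint's range is limited). The gripper opens to 92 mm and grips with 3 to 60 N. Pads are 19 mm wide; open, the fingers measure 130 mm over their backs; the gripper's body (75 mm by 190 mm) begins 47 mm behind the grasp point.
Start: joints at [1.172, 0.434, 0.025, 1.573, -0.012, 1.134, -0.075], TCP at [0.182, -0.598, 0.189] pointing down, gripper open.
Joint ranges: [-2.62, 2.62], [-0.44, 2.09], [-1.27, 1.32], [0.08, 2.57], [-1.32, 4.46], [0.12, 2], [-2.74, 2.74]. Speed limits (rad/s): [2.22, 2.22, 3.01, 3.01, 3.14, 3.14, 3.14].

### API

Orientations are given as a unit quaternion [x, y, z, w].
In Python, from station import read_state, snapshot, camera_model, job_done gives the robot as it stands.
- The arm moves only by the tool drive_tool, never from a script. Its argument "moves" is a list of rows, each a list of 7 numbers: the turn, a rotation vector about the world's x, y, z in degrees, then the shift along the world's x, y, z in mm, then the opening, from 0 (shut) to 1 (fully open). In form: [[rx, ry, rz, dx, dy, dz, jaw], ...]. A call has 1 to 20 rows; each row is the pose to reach, as a shift and turn from the pose commanded when the call began; what a row does not reach only later rows make up. A row lasts 1/12 s, in which the tool goes at most 41.7 mm and 7.16 degrees, less where a joint would pass 70% of its speed; a pose out of reach is approached as far as the arm can. A call with a gripper value outside its range is refused whole. The fingers move at their own pace and stop on an object; "force" is the grip in N (left out, the last holds). Time passes only in rows, so rows that repeat a pose let the fingers close. It gives the time, the measured TCP pose, the force, the opening and the grip force at its end, in the units of the state.
- read_state(): the state, without advancing time (a new reading comes with each control period).
- snapshot(name): name is "scene" or "top" or "wrist"; returns the picture (420x560x3 uint8, red, green, blue); there is no depth.
- camera_model(name): a dict with "camera_matrix" (3x3 intrinsics, pixels), "eye" and "orientation" of the camera in the world. Camera axes: x right, y up, looking along -z (the intrinsics and any distortion apply to the point x, -y, -z); pixel columns grow to the right and rows downward; lengths in m; the calibration is good to about 2 mm. The wrist camera is an equidistant fisheye: a pixel r from the principal point sees the ray r / f radians off the axis. A picture is of the moment at which its call begins: read the wrist's pose just before it. camera_model takes no time and is no camera call; for the wrist camera it gives the pose at the moment of the call.
- job_done(): hands the job in; it is judged then, once.
The state is a dict: "clock": time; "joints": joint angles; "qvel": joint speeds; "joint_torque": joint torques, N m; "ee_pos": TCP position; "orientation": TCP orientation; "ft_force": force on the tool from outside, world axes, zero at the start; "wrist_torque": the same for the moment, N m; "opening": opening from 0.0 (shut) to 1.0 (fully open); "finger_force": force on a finger pad.
Only numpy, scipy, OpenCV 4.12 (cv2) and the standard library are available. Lean on these libraries where they do the work, as an engineer would, in place of code of your own. Each camera call takes 0.05 s, during which the arm holds its last target. There are 200 camera calls.

### The job

The model piece standing on the turntable is to be photographed all round. First draw the red transport pin out of the platter and park it, hanging by its collar, in the open notch of the bracket on the turntable's side. Then gently press the spring keys of the sloping console one at a time, letting each come up again: white to wake it, the preset for the piece that stands on the platter (blue for the low dome, yellow for the tall house), orange twice for two laps, and last green to start; press neither the red key nor the wrong preset, and leave the model pieces and the other things on the table standing as they are.

Things in the scene. Friction and masses are not known exactly. Their poses are not given: they have to be found in the camera images.
- turntable: Photo turntable, fixed: black base 252 mm across, white platter 244 mm across, its top 46 mm above the table, held by the pin, turning stiffly once it is out. Origin on its axis at table height, z up; a parking bracket stands out along -x. A model piece up to 62 mm high stands on it, within 65 mm of the axis; the other piece stands on a wooden plinth by the table's left or right side
- lock_bore (a point): mouth of the lock bore in the platter's top face, 105 mm from the turntable's axis: 12.5 mm wide, going straight down through the 12 mm platter and into the base; the pin starts in it, 40 mm deep
- lock_pin: red transport pin, 70 g: steel shank 10 mm thick reaching 40 mm below a collar 24 mm across and 4 mm thick, neck 13 mm thick, on top a round T-bar 12 mm thick and 64 mm long along the pin's y, its axis 27 mm above the origin: grip across its middle. Origin in the pin's axis at the collar's underside, z up. Starts in the lock bore, collar on the platter, turned any way
- notch_seat (a point): seat of the collar's underside when parked, on the fork's top, 58 mm above the table; x points to the turntable's axis, z up. The notch is 14 mm wide between prongs 14 mm wide, 6 mm thick; it ends 7 mm behind this point (+x), its open mouth is 30 mm in front (-x). Lips on the prongs, 22 to 29 mm in front, stand 4.5 mm high, with the notch's width between them
- console: key console, fixed, 150 mm wide; black panel rising away from the robot at 34 degrees, front edge 40 mm high. Six spring keys 26 x 28 mm in two rows of three, 44 mm apart both ways; a display above, and at the upper edge a glare hood standing 68 mm out square to the panel, 57 mm up the slope from the upper row's middle and 101 mm from the lower's. Origin under its middle, front to -x, z up
- tall_house: tall piece: square painted model house, 78 x 88 x 62 mm, origin under its middle; stands on the platter or on the plinth
- low_dome: low piece: plaster dome on a square tile, 90 x 88 x 40 mm, origin under its middle; stands on the platter or on the plinth
- small_house: bystander: small model house, 87 x 84 x 56 mm, origin under its middle
- glue: bystander: small white glue bottle with orange cap, 30 mm across, 74 mm tall, origin under its middle
- little_dome: bystander: little plaster dome on a tile, 60 x 62 x 30 mm, origin under its middle
- keg_a: bystander: small dark upright barrel, 27 x 27 x 34 mm, origin under its middle
- mid_dome: bystander: plaster dome on a tile, 66 x 66 x 30 mm, origin under its middle
- key_wake (a joint): travel of the white key with a ring mark, upper row left: 0 up, 0.008 m fully down; it works from 3.5 mm on; spring of 1.8 N at the top to 5.4 N at the bottom
- key_wake_top (a point): middle of the cap's face of the white key with a ring mark, upper row left, 11 mm proud of the panel; z points out of the panel (34 degrees from vertical, towards the console's front), x up the slope
- key_low (a joint): travel of the blue key with a low dome mark, upper row middle (preset for a low piece): 0 up, 0.008 m fully down; it works from 3.5 mm on; spring of 1.8 N at the top to 5.4 N at the bottom
- key_low_top (a point): middle of the cap's face of the blue key with a low dome mark, upper row middle (preset for a low piece), 11 mm proud of the panel; z points out of the panel (34 degrees from vertical, towards the console's front), x up the slope
- key_tall (a joint): travel of the yellow key with a tall block mark, upper row right (preset for a tall piece): 0 up, 0.008 m fully down; it works from 3.5 mm on; spring of 1.8 N at the top to 5.4 N at the bottom
- key_tall_top (a point): middle of the cap's face of the yellow key with a tall block mark, upper row right (preset for a tall piece), 11 mm proud of the panel; z points out of the panel (34 degrees from vertical, towards the console's front), x up the slope
- key_laps (a joint): travel of the orange key with a ring-and-diamond mark, lower row left (each press adds a lap): 0 up, 0.008 m fully down; it works from 3.5 mm on; spring of 1.8 N at the top to 5.4 N at the bottom
- key_laps_top (a point): middle of the cap's face of the orange key with a ring-and-diamond mark, lower row left (each press adds a lap), 11 mm proud of the panel; z points out of the panel (34 degrees from vertical, towards the console's front), x up the slope
- key_start (a joint): travel of the green key with a triangle mark, lower row middle (start): 0 up, 0.008 m fully down; it works from 3.5 mm on; spring of 1.8 N at the top to 5.4 N at the bottom
- key_start_top (a point): middle of the cap's face of the green key with a triangle mark, lower row middle (start), 11 mm proud of the panel; z points out of the panel (34 degrees from vertical, towards the console's front), x up the slope
- key_stop (a joint): travel of the red key with a square mark, lower row right (stop): 0 up, 0.008 m fully down; it works from 3.5 mm on; spring of 1.8 N at the top to 5.4 N at the bottom
- key_stop_top (a point): middle of the cap's face of the red key with a square mark, lower row right (stop), 11 mm proud of the panel; z points out of the panel (34 degrees from vertical, towards the console's front), x up the slope

How it is judged:
On the way, in this order (a step that is already met when the one before it is completed fails the run):
1. the pin's tip is drawn clear above the platter (z of lock_pin in the frame of lock_bore above 0.042 m), for 0.1 s.
2. the pin hangs in the notch, let go (horizontal distance between lock_pin and notch_seat below 0.009 m and z of lock_pin in the frame of notch_seat between -0.004 and 0.004 m and angle between lock_pin's own z axis and vertical below 0.12 rad and contact force between the fingers and lock_pin below 0.1 N), for 0.2 s.
3. white key pressed (value of joint key_wake above 0.0035 m), for 0.04 s.
4. preset of the piece on the platter pressed (((value of joint key_low above 0.0035 m and horizontal distance between low_dome and turntable below 0.05 m) or (value of joint key_tall above 0.0035 m and horizontal distance between tall_house and turntable below 0.05 m))), for 0.04 s.
5. orange key pressed (value of joint key_laps above 0.0035 m), for 0.04 s.
6. orange key let up (value of joint key_laps below 0.0015 m), for 0.04 s.
7. orange key pressed a second time (value of joint key_laps above 0.0035 m), for 0.04 s.
8. green key pressed (value of joint key_start above 0.0035 m), for 0.04 s.
At the end, for the whole second after the job is handed in: The pin hangs upright (within 7 degrees) and still in the notch, its collar's underside within 9 mm sideways and 4 mm in height of the seat; all six keys are up again (under 1.5 mm of travel); both model pieces stand upright within 30 mm of where they stood (horizontal distance between lock_pin and notch_seat below 0.009 m and z of lock_pin in the frame of notch_seat between -0.004 and 0.004 m and angle between lock_pin's own z axis and vertical below 0.12 rad and linear speed of lock_pin below 0.02 m/s and value of joint each of key_wake, key_low, key_tall, key_laps, key_start, key_stop below 0.0015 m and angle between each of tall_house, low_dome's own z axis and vertical below 0.1 rad and distance of each of tall_house, low_dome from where it was at the start of the episode below 0.03 m); the robot touches nothing.
It fails at once if the red key, or the preset of the piece that is not on the platter, is pressed (value of joint key_stop above 0.003 m or (value of joint key_tall above 0.003 m and horizontal distance between low_dome and turntable below 0.05 m) or (value of joint key_low above 0.003 m and horizontal distance between tall_house and turntable below 0.05 m)).
It fails at once if two keys are down at once (over 2.5 mm) (value of joint each of key_wake, key_low above 0.0025 m or value of joint each of key_wake, key_tall above 0.0025 m or value of joint each of key_wake, key_laps above 0.0025 m or value of joint each of key_wake, key_start above 0.0025 m or value of joint each of key_wake, key_stop above 0.0025 m or value of joint each of key_low, key_tall above 0.0025 m or value of joint each of key_low, key_laps above 0.0025 m or value of joint each of key_low, key_start above 0.0025 m or value of joint each of key_low, key_stop above 0.0025 m or value of joint each of key_tall, key_laps above 0.0025 m or value of joint each of key_tall, key_start above 0.0025 m or value of joint each of key_tall, key_stop above 0.0025 m or value of joint each of key_laps, key_start above 0.0025 m or value of joint each of key_laps, key_stop above 0.0025 m or value of joint each of key_start, key_stop above 0.0025 m).
It fails at once if the console is hit or pressed with over 50 N (contact force between anything else and console above 50 N).
It fails at once if a model piece is pushed more than 30 mm or tipped (distance of any of tall_house, low_dome from where it was at the start of the episode above 0.03 m or angle between any of tall_house, low_dome's own z axis and vertical above 0.3 rad).
It fails at once if another thing on the table is pushed more than 30 mm or knocked over (distance of any of small_house, glue, little_dome, keg_a, mid_dome from where it was at the start of the episode above 0.03 m or angle between any of small_house, glue, little_dome, keg_a, mid_dome's own z axis and vertical above 0.3 rad).
It also fails if it takes over 61 s, if anything falls off the work surface, if the arm or the gripper's body presses on something with over 40 N, if the wrist force passes 120 N, or if a joint passes its speed limit or range.

## Working session

There is one attempt and no reset: what is moved stays moved. The work goes in short steps, Python scripts to look and compute and a tool call to move; the robot and the scene stay as the last step left them, time stands still between calls to the robot, and variables do not carry over. Pictures are saved under pics/ and viewed, at most 10 in all, crops included, and the job is handed in when it is done.

Besides the shell and the picture viewer there is one more tool, called after "Call:" as name(argument=value, ...) on one line, values as JSON. drive_tool: Moves the arm, as the interface text tells. Its arguments: {"type":"object","properties":{"moves":{"type":"array"},"force":{"type":"number"}},"required":["moves"]}

```bash
mkdir -p pics; python3 - <<'E'
from station import *
import cv2,json
for n in("scene","top"):
    im=snapshot(n); cv2.imwrite(f"pics/{n}0.png",cv2.resize(im[:,:,::-1],(800,600),interpolation=cv2.INTER_CUBIC)); cv2.imwrite(f"raw_{n}0.png",im[:,:,::-1])
    print(n,camera_model(n))
print(camera_model("wrist"));print(read_state())
E
```

```text
scene {'camera_matrix': array([[408.45896341,   0.        , 290.26272238],
       [  0.        , 408.45896341, 208.59736058],
       [  0.        ,   0.        ,   1.        ]]), 'eye': array([-0.14996635,  0.73636187,  0.63659722]), 'orientation': array([-0.19004056,  0.48008115,  0.80080287, -0.30351513])}
top {'camera_matrix': array([[522.96148992,   0.        , 272.51941473],
       [  0.        , 522.96148992, 200.56634763],
       [  0.        ,   0.        ,   1.        ]]), 'eye': array([-0.39237691,  0.21062519,  1.70274182]), 'orientation': array([-0.15953946,  0.20792898,  0.75005391, -0.60723294])}
{'camera_matrix': array([[325.1922621 ,   0.        , 278.16906357],
       [  0.        , 325.1922621 , 210.70213822],
       [  0.        ,   0.        ,   1.        ]]), 'eye': array([ 0.26075045, -0.57430365,  0.3839151 ]), 'orientation': array([-0.12073049,  0.09093873, -0.58824054,  0.79443525])}
{'clock': 0.1, 'joints': array([ 1.1723707 ,  0.43513238,  0.02493203,  1.57397884, -0.01158264,
        1.13402135, -0.07507535]), 'qvel': array([-0.00083019,  0.00075973,  0.00126651, -0.00317692,  0.00051758,
        0.00064167,  0.00166277]), 'joint_torque': array([ 3.16203630e-03, -6.69131899e+01,  9.87872109e-01, -3.15147829e+01,
       -6.05272455e-02,  3.73633672e-02, -6.74642848e-06]), 'ee_pos': array([ 0.18202182, -0.59737919,  0.18874657]), 'orientation': array([ 9.89080545e-01,  1.47374314e-01, -1.64188205e-04, -6.78097300e-04]), 'ft_force': array([ 0.81505779, -0.52293086, -0.53419843]), 'wrist_torque': array([-0.01596538,  0.04895989,  0.01441661]), 'finger_force': 0.0, 'opening': 1.0020436282430896}
```

View pics/scene0.png

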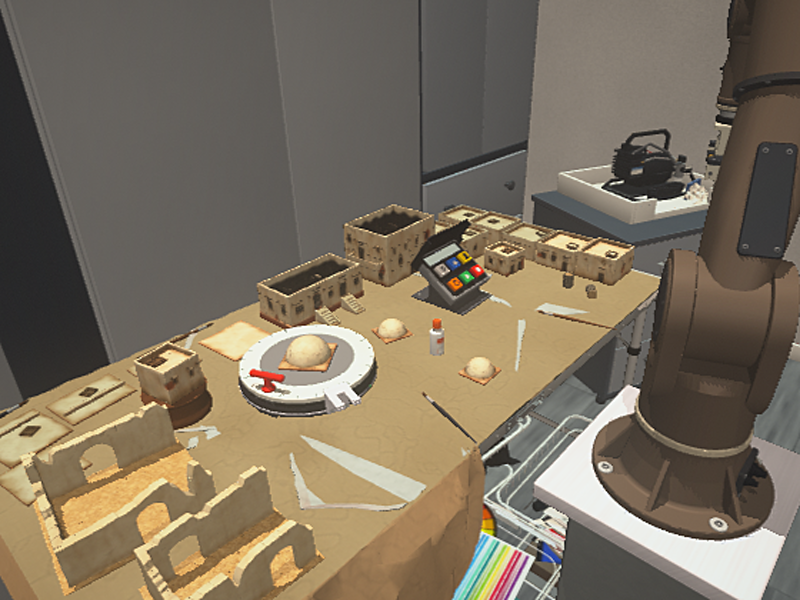

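View pics/top0.png

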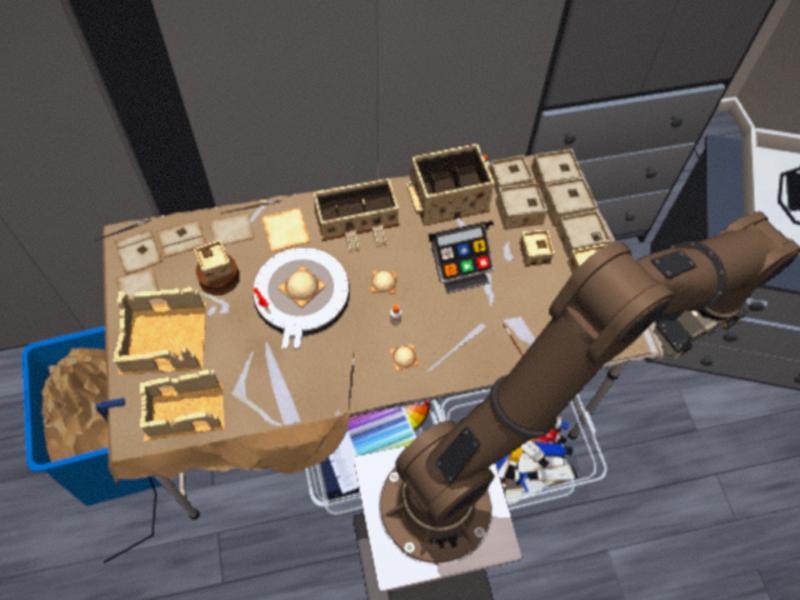

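```bash
python3 - <<'E'
import cv2,numpy as np
t=cv2.imread("raw_top0.png");s=cv2.imread("raw_scene0.png")
c=lambda im,x,y:cv2.resize(im[y:y+75,x:x+100],(400,300),interpolation=cv2.INTER_CUBIC)
cv2.imwrite("pics/m1.png",np.vstack([np.hstack([c(t,165,172),c(t,280,142)]),np.hstack([c(s,166,222),c(s,270,148)])]))
E
```

```text
(no output)
```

View pics/m1.png

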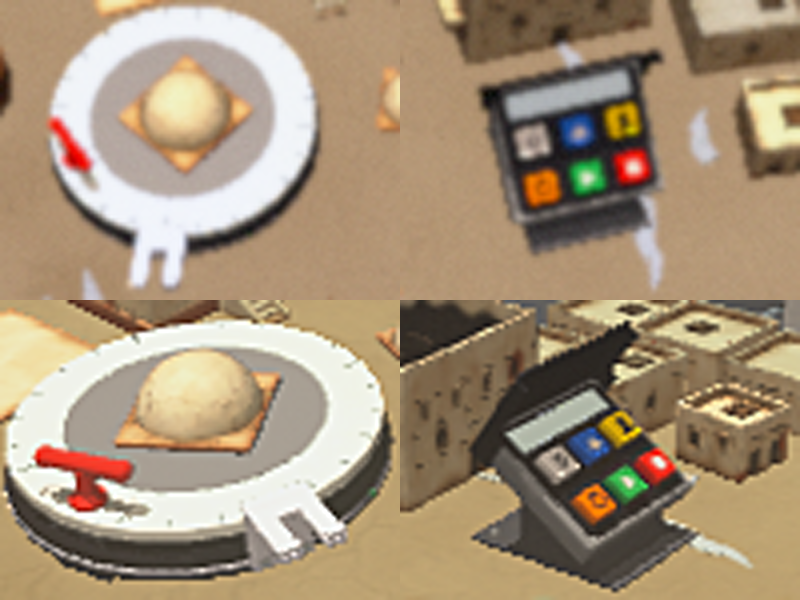

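```bash
cat > h.py <<'E'
import numpy as np
from scipy.spatial.transform import Rotation as R
from scipy.optimize import least_squares
def ray(cm,uv,fish=False):
    K=cm["camera_matrix"];x=(uv[0]-K[0,2])/K[0,0];y=(uv[1]-K[1,2])/K[1,1]
    if fish:
        r=np.hypot(x,y); k=np.sin(r)/max(r,1e-9); d=np.array([x*k,-y*k,-np.cos(r)])
    else: d=np.array([x,-y,-1]);
    d/=np.linalg.norm(d)
    return np.array(cm["eye"]),R.from_quat(cm["orientation"]).apply(d)
def tri(rays):
    A=np.zeros((3,3));b=np.zeros(3)
    for o,d in rays:
        P=np.eye(3)-np.outer(d,d);A+=P;b+=P@o
    p=np.linalg.solve(A,b)
    return p,max(np.linalg.norm((np.eye(3)-np.outer(d,d))@(p-o)) for o,d in rays)
def atz(ray,z):
    o,d=ray; return o+d*(z-o[2])/d[2]
def proj(cm,p,fish=False):
    q=R.from_quat(cm["orientation"]).inv().apply(np.asarray(p)-cm["eye"]);q=q*[1,-1,-1]
    K=cm["camera_matrix"]
    if fish:
        r=np.hypot(q[0],q[1]);t=np.arctan2(r,q[2]);v=q[:2]/r*t
    else: v=q[:2]/q[2]
    return v*K[0,0]+K[:2,2]
E
python3 - <<'E'
from station import *; from h import *
np.set_printoptions(precision=4,suppress=True)
t=camera_model("top");s=camera_model("scene")
T=lambda x,y,ox,oy:ray(t,(ox+(x+.5)/4-.5,oy+(y+.5)/4-.5))
S=lambda x,y,ox,oy:ray(s,(ox+(x+.5)/4-.5,oy+(y+.5)/4-.5))
for n,a,b in [("barA",(56,123),(40,157)),("barB",(87,166),(128,169)),("barC",(71,145),(84,163)),("prongL",(138,285),(293,256)),("prongR",(177,284),(340,237)),("notchend",(160,252),(285,216)),("ttc",(184,122),(197,125))]:
    print(n,*tri([T(*a,165,172),S(*b,166,222)]))
for n,a,b in [("white",(133,140),(158,163)),("blue",(178,132),(190,143)),("yel",(223,122),(222,125)),("or",(141,187),(194,205)),("gr",(187,177),(225,184)),("red",(232,168),(256,165))]:
    print(n,*tri([T(*a,280,142),S(*b,270,148)]))
print("platter top-view c z46",atz(T(184,122,165,172),.046))
E
```

```text
barA [0.6032 0.321  0.0679] 0.0018017065063478882
barB [0.5487 0.298  0.073 ] 7.211058507342482e-05
barC [0.575  0.3098 0.0711] 0.0008265734887774917
prongL [0.4343 0.2714 0.052 ] 0.0003748053503219834
prongR [0.4309 0.2383 0.0475] 0.0007055877588197044
notchend [0.4644 0.2488 0.0513] 0.0021559478175828682
ttc [0.6004 0.2077 0.0345] 0.001592751486440359
white [ 0.6006 -0.1783  0.0845] 0.0005515971988562967
blue [ 0.6003 -0.2203  0.087 ] 0.0016866373884945709
yel [ 0.6015 -0.2639  0.0882] 0.0014002666418495733
or [ 0.5643 -0.179   0.0588] 0.0001865675491010666
gr [ 0.5663 -0.223   0.06  ] 0.0010465496732076649
red [ 0.567  -0.2662  0.0612] 0.0013797642247173302
platter top-view c z46 [0.592  0.2068 0.046 ]
```

Call:
drive_tool(moves=[[0, 0, 0, 0, 0, 40, 0.33], [0, 0, 0, 10, 30, 71, 0.33], [0, 0, 6, 308, 868, 70, 0.33], [0, 0, 6, 308, 868, 70, 0.33], [0, 0, 6, 308, 868, 70, 0.33], [0, 0, 6, 308, 868, 70, 0.33], [0, 0, 6, 308, 868, 70, 0.33], [0, 0, 6, 308, 868, 70, 0.33], [0, 0, 6, 308, 868, 70, 0.33], [0, 0, 6, 308, 868, 70, 0.33], [0, 0, 6, 308, 868, 70, 0.33], [0, 0, 6, 308, 868, 70, 0.33], [0, 0, 6, 308, 868, 70, 0.33], [0, 0, 6, 308, 868, 70, 0.33], [0, 0, 6, 308, 868, 70, 0.33], [0, 0, 6, 308, 868, 70, 0.33], [0, 0, 6, 308, 868, 70, 0.33], [0, 0, 6, 308, 868, 70, 0.33], [0, 0, 6, 308, 868, 70, 0.33], [0, 0, 6, 308, 868, 70, 0.33]])

```text
clock: 1.77
ee_pos: [0.4429, 0.1388, 0.2592]
orientation: [0.98, 0.199, 0.0, 0.0]
ft_force: [0.7, -0.9, 0.8]
opening: 0.333
finger_force: 0.0
```

Call:
drive_tool(moves=[[0, 0, 0, 57, 141, -79, 0.33], [0, 0, 0, 57, 141, -79, 0.33], [0, 0, 0, 57, 141, -79, 0.33], [0, 0, 0, 57, 141, -79, 0.33], [0, 0, 0, 57, 141, -79, 0.33], [0, 0, 0, 57, 141, -79, 0.33], [0, 0, 0, 57, 141, -79, 0.33]])

```text
clock: 2.35
ee_pos: [0.4994, 0.2776, 0.1798]
orientation: [0.98, 0.199, -0.001, 0.0]
ft_force: [0.4, -0.3, -0.1]
opening: 0.331
finger_force: 0.0
```

```bash
cat > w.py <<'E'
import sys,pickle,cv2
from station import *
n=sys.argv[1]
cm=camera_model("wrist");im=snapshot("wrist")[:,:,::-1]
cv2.imwrite(f"raw_{n}.png",im);pickle.dump((cm,read_state()),open(n+".pkl","wb"))
print(cm["eye"],read_state()["ee_pos"])
E
python3 w.py w1
```

```text
[0.57537309 0.30916652 0.37492197] [0.49982012 0.27693963 0.1805716 ]
```

Call:
drive_tool(moves=[[0, 0, 0, -110, -65, 0, 0.33], [0, 0, 0, -110, -65, 0, 0.33], [0, 0, 0, -110, -65, 0, 0.33], [0, 0, 0, -110, -65, 0, 0.33], [0, 0, 0, -110, -65, 0, 0.33], [0, 0, 0, -110, -65, 0, 0.33]])

```text
clock: 2.9
ee_pos: [0.391, 0.2119, 0.1816]
orientation: [0.98, 0.198, 0.002, 0.001]
ft_force: [0.4, -0.0, -0.5]
opening: 0.329
finger_force: 0.0
```

```bash
python3 w.py w2; python3 - <<'E'
import cv2,numpy as np,pickle
from h import *
from station import *
pts=[(0.575,.31,.073),(.459,.247,.058)]
T=[]
for n in("w1","w2"):
    cm,_=pickle.load(open(n+".pkl","rb"));im=cv2.imread(f"raw_{n}.png");row=[]
    for p in pts:
        u=proj(cm,p,True);x,y=int(u[0])-57,int(u[1])-43;x=min(max(x,0),560-114);y=min(max(y,0),420-86)
        print(n,p,u,x,y)
        row.append(cv2.resize(im[y:y+86,x:x+114],(400,300),interpolation=cv2.INTER_CUBIC))
    T.append(np.hstack(row))
cv2.imwrite("pics/m2.png",np.vstack(T))
E
```

```text
[0.46615575 0.24307959 0.37706535] [0.39138332 0.21264503 0.18143228]
w1 (0.575, 0.31, 0.073) [277.42366799 111.60263103] 220 68
w1 (0.459, 0.247, 0.058) [289.59418484 239.39535943] 232 196
w2 (0.575, 0.31, 0.073) [257.05921195 -14.5747512 ] 200 0
w2 (0.459, 0.247, 0.058) [271.36964955 118.32629494] 214 75
```

View pics/m2.png

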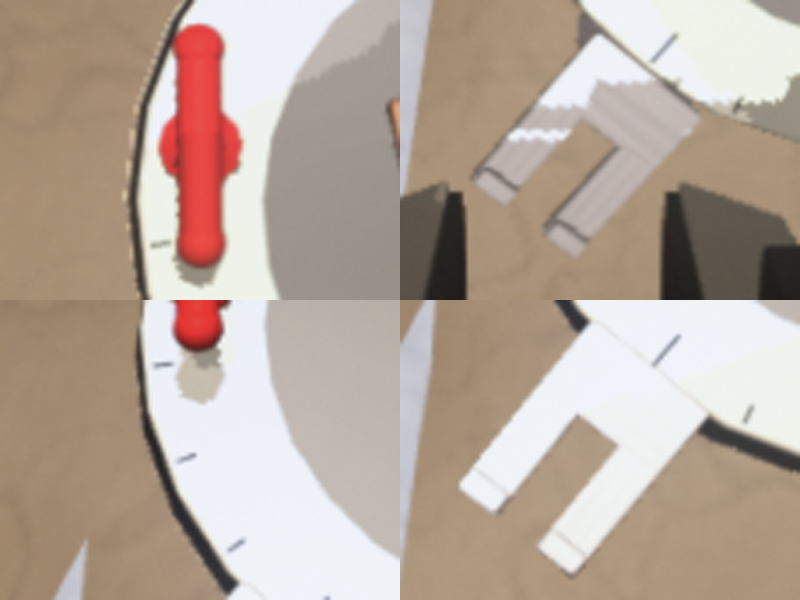

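```bash
python3 - <<'E'
import pickle
from h import *
np.set_printoptions(precision=4,suppress=True)
A,B=[pickle.load(open(n+".pkl","rb"))[0] for n in("w1","w2")]
r=lambda cm,x,y,ox,oy:ray(cm,(ox+(x+.5)*114/400-.5,oy+(y+.5)*86/300-.5),True)
f=lambda a,b:tri([r(A,*a,232,196),r(B,*b,214,75)])
P={}
for n,a,b in [("bL",(185,123),(178,116)),("bR",(221,150),(218,145)),("mL",(110,205),(98,213)),("mR",(145,232),(139,247)),("oL",(73,178),(59,188)),("oR",(180,256),(172,276))]:
    P[n],e=f(a,b);print(n,P[n],e)
be=tri([r(A,201,245,220,68),r(B,198,26,200,0)]);print("ball",be)
c=atz(r(A,200,146,220,68),.073);e1=atz(r(A,199,45,220,68),.073);e2=atz(r(A,201,245,220,68),.073)
print("bar",c,(e1+e2)/2,np.linalg.norm(e1-e2),np.degrees(np.arctan2(*(e1-e2)[1::-1])))
# at z=58
g=lambda a,b:(atz(r(A,*a,232,196),.058)+atz(r(B,*b,214,75),.058))/2
bm=(g((185,123),(178,116))+g((221,150),(218,145)))/2; mm=(g((110,205),(98,213))+g((145,232),(139,247)))/2
d=bm-mm;print("z58",bm,mm,np.linalg.norm(d),np.degrees(np.arctan2(d[1],d[0])));d/=np.linalg.norm(d)
print("seat",bm-.007*d,"ttc dir",bm+d*.13)
E
```

```text
bL [0.4661 0.2567 0.0601] 0.0005054512870864288
bR [0.4628 0.2435 0.0613] 0.0004174412232378043
mL [0.4327 0.2669 0.0604] 0.0004009446083237731
mR [0.4277 0.253  0.0588] 0.00011074012098492547
oL [0.4348 0.2802 0.0562] 0.000397326654628815
oR [0.4242 0.2407 0.0597] 0.0009504880478738533
ball (array([0.5525, 0.301 , 0.0761]), np.float64(7.047309706211087e-05))
bar [0.5765 0.3114 0.073 ] [0.5768 0.3115 0.073 ] 0.05337524620582937 23.514699313691857
z58 [0.464  0.2498 0.058 ] [0.4297 0.2599 0.058 ] 0.035693324718310854 -16.38925806892113
seat [0.4573 0.2518 0.058 ] ttc dir [0.5887 0.2132 0.058 ]
```

Call:
drive_tool(moves=[[0, 0, 0.6, 185, 99, 0, 0.36], [0, 0, 0.6, 185, 99, 0, 0.36], [0, 0, 0.6, 185, 99, 0, 0.36], [0, 0, 0.6, 185, 99, 0, 0.36], [0, 0, 0.6, 185, 99, 0, 0.36], [0, 0, 0.6, 185, 99, 0, 0.36], [0, 0, 0.6, 185, 99, -40, 0.36], [0, 0, 0.6, 185, 99, -60, 0.36], [0, 0, 0.6, 185, 99, -60, 0.36], [0, 0, 0.6, 185, 99, -60, 0.36]])

```text
clock: 3.78
ee_pos: [0.5751, 0.3117, 0.1194]
orientation: [0.979, 0.204, -0.001, 0.0]
ft_force: [-1.1, 0.2, 0.8]
opening: 0.359
finger_force: 0.0
```

```bash
python3 w.py w3; python3 - <<'E'
import cv2,numpy as np
from station import *
s=snapshot("scene")[:,:,::-1]
a=cv2.resize(cv2.imread("raw_w3.png")[200:420,170:390],(600,600)[:2],interpolation=cv2.INTER_CUBIC)
a=cv2.resize(a,(400,400)); b=cv2.resize(s[200:300,140:240],(400,400),interpolation=cv2.INTER_CUBIC)
cv2.imwrite("pics/m3.png",np.hstack([a,b]))
E
```

```text
[0.65087983 0.3439709  0.31442351] [0.57568317 0.31255066 0.12107372]
```

View pics/m3.png

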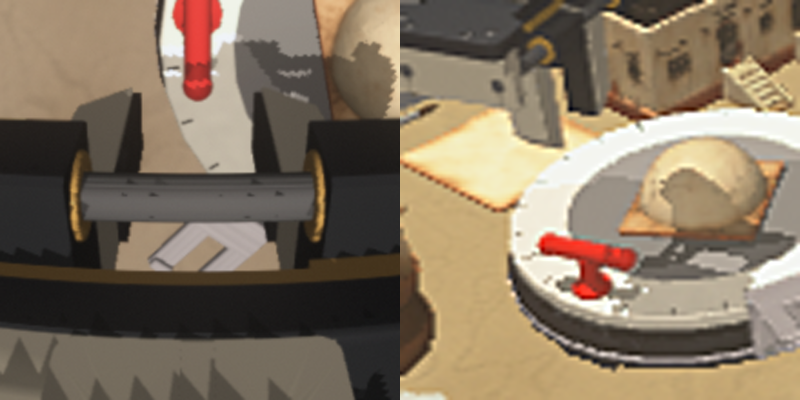

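```bash
python3 - <<'E'
from station import *;from h import *;import pickle
s=camera_model("scene");p=read_state()["ee_pos"];cm=pickle.load(open("w3.pkl","rb"))[0]
f=lambda q:(proj(s,q)-[140,200])*4
y=R.from_quat(read_state()["orientation"]).apply([0,1,0])
print(p,f(p),f(p+.016*y),f(p-.016*y),f((.5767,.3114,.073)))
g=lambda q:(proj(cm,q,True)-[170,200])*400/220
print(g((.5767,.3114,.073)),g(p),g(p+.016*y),g(p-.016*y))
E
```

```text
[0.57594732 0.31289434 0.12196118] [170.94645405 179.63516908] [185.5198681  165.51033331] [155.95588363 194.16432091] [183.47191339 247.38204498]
[197.94402157  30.37254976] [193.33421038  74.76041681] [238.62608944  74.66790202] [148.08410102  74.63709442]
```

Call:
drive_tool(moves=[[0, 0, 0, 1, -1, -30, 0.36], [0, 0, 0, 1, -1, -50, 0.36], [0, 0, 0, 1, -1, -64, 0.36], [0, 0, 0, 1, -1, -64, 0.36], [0, 0, 0, 1, -1, -64, 0.36], [0, 0, 0, 1, -1, -64, 0.36]])

```text
clock: 4.38
ee_pos: [0.5767, 0.312, 0.0582]
orientation: [0.979, 0.204, 0.001, -0.001]
ft_force: [-0.3, -0.1, -0.0]
opening: 0.36
finger_force: 0.0
```

```bash
cat > v.py <<'E'
import sys,cv2,numpy as np
from station import *
n=sys.argv[1];x,y=map(int,sys.argv[2:4])
s=snapshot("scene")[:,:,::-1];w=snapshot("wrist")[:,:,::-1]
cv2.imwrite(f"raw_{n}s.png",s);cv2.imwrite(f"raw_{n}w.png",w)
cv2.imwrite(f"pics/{n}.png",np.hstack([cv2.resize(w[200:420,170:390],(400,400),interpolation=cv2.INTER_CUBIC),cv2.resize(s[y:y+100,x:x+100],(400,400),interpolation=cv2.INTER_CUBIC)]))
st=read_state();print(st["ee_pos"],st["ft_force"],st["opening"])
E
python3 v.py m4 140 200
```

```text
[0.57670336 0.31189572 0.05812153] [ 0.70766612  0.30165842 -0.66028714] 0.358772750892823
```

View pics/m4.png

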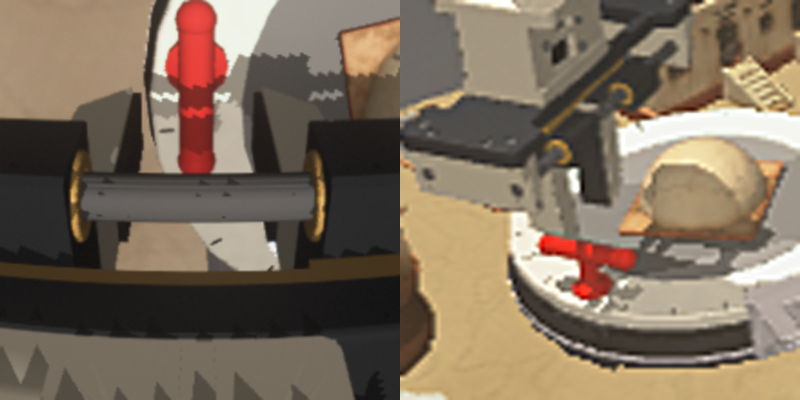

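```bash
python3 - <<'E'
from station import *;from h import *
cm=camera_model("wrist");s=camera_model("scene");st=read_state();p=st["ee_pos"];q=R.from_quat(st["orientation"])
for d in(0,10,20,30,40):
  for h in (16.5,):
    P=[p+q.apply(np.array([x,h*k,-d])/1e3) for x in(9.5,-9.5) for k in(1,-1)]
    print(d,[((proj(cm,a,True)-[170,200])*400/220).round() for a in P],[((proj(s,a)-[140,200])*4).round() for a in P])
print([((proj(s,a)-[140,200])*4).round() for a in[(.5767,.3114,.073),(.5767,.3114,.05)]])
E
```

```text
0 [array([242.,  50.]), array([148.,  50.]), array([241.,  99.]), array([150.,  99.])] [array([187., 250.]), array([157., 281.]), array([214., 256.]), array([185., 287.])]
10 [array([244.,  61.]), array([146.,  61.]), array([242., 111.]), array([148., 111.])] [array([185., 237.]), array([155., 267.]), array([212., 242.]), array([183., 273.])]
20 [array([246.,  72.]), array([144.,  72.]), array([245., 125.]), array([146., 124.])] [array([182., 223.]), array([153., 253.]), array([210., 228.]), array([181., 259.])]
30 [array([249.,  85.]), array([141.,  84.]), array([247., 139.]), array([143., 139.])] [array([180., 209.]), array([150., 239.]), array([208., 214.]), array([179., 245.])]
40 [array([252.,  98.]), array([138.,  98.]), array([249., 155.]), array([140., 155.])] [array([178., 195.]), array([148., 225.]), array([206., 200.]), array([176., 231.])]
[array([183., 247.]), array([189., 279.])]
```

Call:
drive_tool(moves=[[0, 0, 0, 0, 0, 0, 0.2], [0, 0, 0, 0, 0, 0, 0.05], [0, 0, 0, 0, 0, 0, 0.0], [0, 0, 0, 0, 0, 0, 0.0], [0, 0, 0, 0, 0, 0, 0.0], [0, 0, 0, 0, 0, 0, 0.0]], force=15)

```text
clock: 4.98
ee_pos: [0.5758, 0.311, 0.0563]
orientation: [0.979, 0.204, -0.0, 0.0]
ft_force: [0.8, 0.6, 0.7]
opening: 0.013
finger_force: 0.0
```

```bash
python3 v.py m5 140 200
```

```text
[0.57581647 0.31097778 0.05627461] [-0.62839961  0.76530857 -0.01605264] 0.005616596643131463
```

View pics/m5.png

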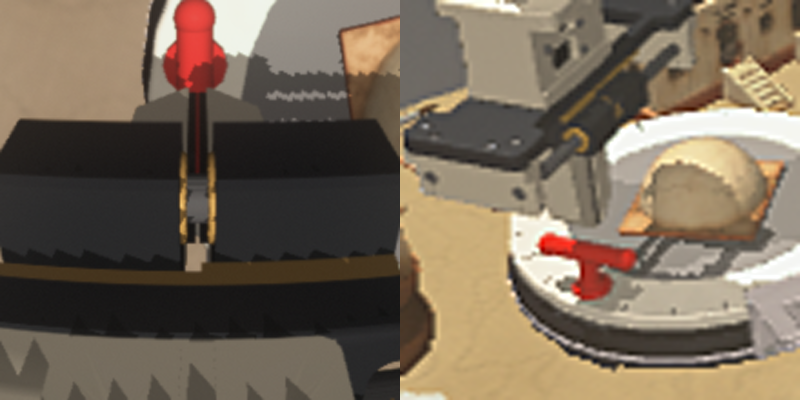

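Call:
drive_tool(moves=[[0, 0, 0, 1, 0, 0, 0.2], [0, 0, 0, 1, 0, 0, 0.36], [0, 0, 0, 1, 0, 0, 0.36], [0, 0, 0, 1, 0, -8, 0.36], [0, 0, 0, 1, 0, -18, 0.36], [0, 0, 0, 1, 0, -26, 0.36], [0, 0, 0, 1, 0, -31, 0.36], [0, 0, 0, 1, 0, -31, 0.36], [0, 0, 0, 1, 0, -31, 0.36]])

```text
clock: 5.83
ee_pos: [0.5765, 0.3109, 0.0247]
orientation: [0.979, 0.204, -0.001, 0.0]
ft_force: [-0.4, -0.9, -0.0]
opening: 0.363
finger_force: 0.0
```

```bash
python3 v.py m6 140 200
```

```text
[0.57695312 0.31127178 0.02550233] [ 0.23254842 -0.07481818 -0.20137576] 0.3608334311415927
```

View pics/m6.png

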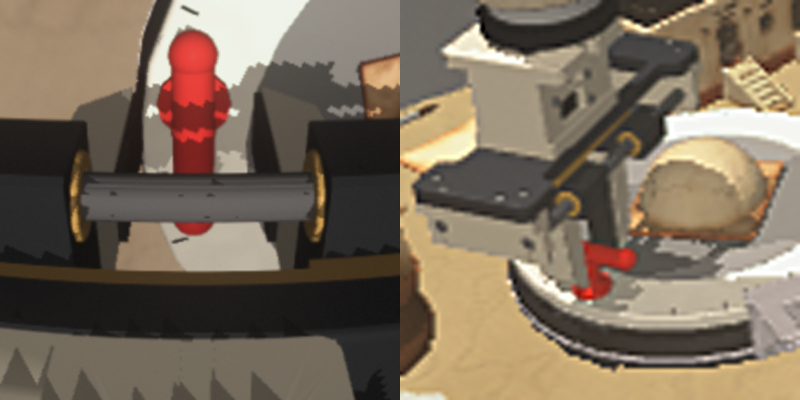

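Call:
drive_tool(moves=[[0, 0, 0, 0, 0, -4, 0.36], [0, 0, 0, 0, 0, -4, 0.2], [0, 0, 0, 0, 0, -4, 0.0], [0, 0, 0, 0, 0, -4, 0.0], [0, 0, 0, 0, 0, -4, 0.0], [0, 0, 0, 0, 0, -4, 0.0], [0, 0, 0, 0, 0, -4, 0.0]], force=25)

```text
clock: 6.52
ee_pos: [0.5769, 0.3111, 0.0214]
orientation: [0.979, 0.204, 0.0, -0.0]
ft_force: [-0.2, 0.1, -0.0]
opening: 0.124
finger_force: 25.0
```

Call:
drive_tool(moves=[[0, 0, 0, 0, 0, 10, 0.0], [0, 0, 0, 0, 0, 25, 0.0], [0, 0, 0, 0, 0, 45, 0.0], [0, 0, 0, 0, 0, 70, 0.0], [0, 0, 0, 0, 0, 75, 0.0], [0, 0, 0, 0, 0, 75, 0.0], [0, 0, 0, -30, -15, 75, 0.0], [0, 0, 0, -60, -29, 75, 0.0], [0, 0, 0, -90, -44, 75, 0.0], [0, 0, 0, -120, -59, 75, 0.0], [0, 0, 0, -120, -59, 75, 0.0], [0, 0, 0, -120, -59, 75, 0.0], [0, 0, 0, -120, -59, 75, 0.0], [0, 0, 0, -120, -59, 75, 0.0]])

```text
clock: 7.68
ee_pos: [0.4578, 0.2524, 0.0962]
orientation: [0.979, 0.204, 0.0, -0.0]
ft_force: [0.9, 0.6, -0.6]
opening: 0.127
finger_force: 25.0
```

```bash
cat > pin.py <<'E'
from station import *;from h import *;import cv2,sys
# red mask contour stats in scene & top, compare with model of the pin
st=read_state();ims={n:snapshot(n) for n in("scene","top")};wcm=camera_model("wrist");w=snapshot("wrist")
cv2.imwrite(f"raw_{sys.argv[1]}w.png",w[:,:,::-1]);cv2.imwrite(f"raw_{sys.argv[1]}s.png",ims["scene"][:,:,::-1])
p=st["ee_pos"];q=R.from_quat(st["orientation"]);print(p,st["opening"],st["finger_force"],st["ft_force"])
pin=p+[0,0,.0246]
bar=q.apply([1,0,0])
for n in("scene","top"):
    im=ims[n].astype(int);m=((im[...,0]>110)&(im[...,1]<75)&(im[...,2]<85)).astype(np.uint8)
    cm=camera_model(n)
    k,l,s,c=cv2.connectedComponentsWithStats(m)
    for i in range(1,k):
        if s[i,4]>4: print(n,s[i],c[i])
    print(" model bar ends",proj(cm,pin+[0,0,.027]+.026*bar),proj(cm,pin+[0,0,.027]-.026*bar),"collar",proj(cm,pin+[0,0,.002]),"tip",proj(cm,pin-[0,0,.04]),"seat",proj(cm,(.458,.2516,.058)))
E
python3 pin.py p1
python3 - <<'E'
import cv2,numpy as np
w=cv2.imread("raw_p1w.png");s=cv2.imread("raw_p1s.png")
cv2.imwrite("pics/m7.png",np.hstack([cv2.resize(w[150:350,180:380],(400,400),interpolation=cv2.INTER_CUBIC),cv2.resize(s[195:295,190:290],(400,400),interpolation=cv2.INTER_CUBIC)]))
E
```

```text
[0.45776001 0.25241023 0.09616153] 0.12666299758478095 24.99490052461624 [ 0.87912628  0.55522775 -0.63218167]
scene [329 185  10   9  42] [332.9047619  189.52380952]
scene [313 199   5   5   5] [315. 201.]
scene [185 221   8   4   8] [188.5   222.875]
scene [303 226   5   4   9] [305.44444444 228.        ]
scene [239 242  10   6  51] [243.31372549 244.62745098]
scene [231 251  11   6  46] [236.45652174 253.30434783]
scene [102 280   9   3   9] [106.         280.66666667]
scene [386 370   6   5   8] [388. 372.]
scene [357 390   6  10  10] [359.5 394.5]
scene [343 393  15  27  31] [349.5483871  406.70967742]
scene [349 409   4   6   6] [350.5 411.5]
 model bar ends [224.73224194 240.9755746 ] [246.05711882 244.75389143] collar [236.14984359 252.24768575] tip [237.51793624 267.51045355] seat [238.42892279 275.31583479]
top [333 179  10   9  51] [337.43137255 183.        ]
top [161 182   5   9  18] [162.94444444 185.88888889]
top [138 187   6   7  20] [139.7  190.85]
top [140 197   5   2   7] [142.14285714 197.42857143]
top [202 225   5   6  21] [203.61904762 227.52380952]
top [294 284   1   5   5] [294. 286.]
top [362 291  28  18 209] [375.49282297 300.54545455]
 model bar ends [196.53646974 217.55840161] [204.72688452 228.74692114] collar [201.38320732 226.56760356] tip [202.64533634 232.17614942] seat [203.52805845 235.02036139]
```

View pics/m7.png

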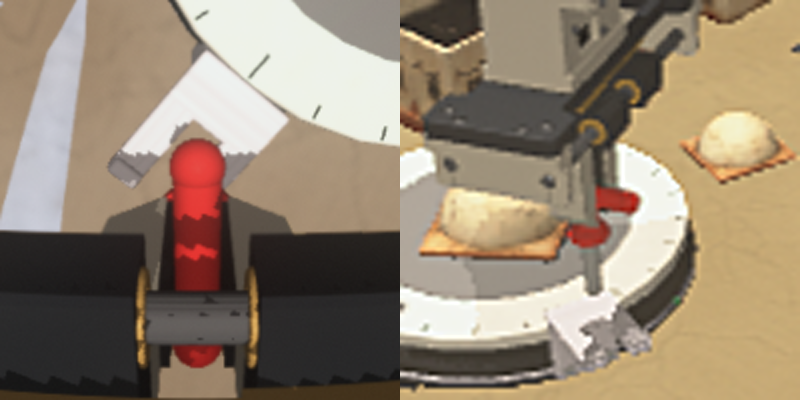

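```bash
python3 - <<'E'
from station import *;from h import *;import cv2
s=camera_model("scene");im=cv2.imread("raw_p1s.png");g=im.mean(2).astype(int);i0=cv2.imread("raw_scene0.png").mean(2).astype(int)
print("shank rows")
for r in range(256,271): print(r,g[r,230:248], g[r,230:248]-i0[r,230:248])
for n,p in dict(bL=(.4661,.2567,.058),bR=(.4628,.2435,.058),mL=(.4327,.2669,.058),mR=(.4277,.253,.058),oL=(.4363,.2803,.058),oR=(.424,.2395,.058),seat=(.458,.2516,.058),pin=(.4578,.2524,.058)).items(): print(n,proj(s,p),4*(proj(s,p)-[166,222]))
E
```

```text
shank rows
256 [ 86 150 152 145 122  90  88  94  97 106 152 146 144 135 159 231 238 234] [-10 -16  -8 -14 -36 -69 -70 -63 -62 -52  -6 -12 -13 -15 -14  -7  -5  -6]
257 [149 149 147 147 145 127 123 130 120 116 152 145 138 148 213 240 236 234] [-14 -13 -12 -11 -13 -31 -36 -28 -38 -41  -6 -12 -13 -15 -11  -5  -5  -5]
258 [151 146 145 146 143 123 119 128 120 111 130 140 143 201 242 237 234 233] [-14 -14 -13 -12 -14 -35 -39 -31 -38 -46 -26 -12 -12  -8  -4  -5  -6  -6]
259 [150 145 144 146 141 121 120 128 123 109 123 145 202 243 238 235 234 233] [-12 -14 -14 -12 -17 -37 -38 -29 -34 -47 -28 -11  -8  -4  -4  -5  -5  -6]
260 [147 145 144 145 146 141 117 128 121 104 122 207 245 239 235 234 233 233] [-13 -13 -14 -13 -12 -17 -40 -28 -31 -44 -30  -2  -3  -4  -5  -5  -6  -6]
261 [146 144 144 144 146 141 116 128 120 121 198 247 240 236 235 235 234 233] [ -12  -14  -14  -14  -12  -17  -40  -23  -45 -105  -52    2   -3   -4
   -5   -5   -5   -6]
262 [144 144 143 144 144 138 112 126 120 123 201 246 237 235 234 234 234 234] [ -14  -13  -16  -13  -11  -15  -29  -10  -91 -125  -43    5   -3   -5
   -6   -
[... 1099 characters left out ...]
 240 222 157 135] [ -4  -4  -5  -5  -5  -3   5   0   2  -1  -3  -7  -7  -4  -4 -18 -12   0]
270 [234 234 234 236 232 233 235 235 235 232 231 231 235 239 229 141 135 142] [-5 -5 -5 -5 -8 -7 -5 -5 -4 -7 -8 -8 -5 -3 -3  6  8  8]
bL [234.45749115 274.93176545] [273.82996461 211.7270618 ]
bR [239.65831653 272.8994416 ] [294.63326611 203.59776638]
mL [240.81594391 282.92136948] [299.26377564 243.68547791]
mR [246.85392394 280.93456529] [323.41569576 235.73826115]
oL [235.27918993 285.08709421] [277.1167597  252.34837684]
oR [252.29561112 278.82489136] [345.18244447 227.29956546]
seat [238.42892279 275.31583479] [289.71569117 213.26333916]
pin [238.22754219 275.50937961] [288.91016876 214.03751843]
```

Call:
drive_tool(moves=[[0, 0, 0, -1, -1, 0, 0.0], [0, 0, 0, -1, -1, -10, 0.0], [0, 0, 0, -1, -1, -18, 0.0], [0, 0, 0, -1, -1, -21, 0.0], [0, 0, 0, -1, -1, -24, 0.0], [0, 0, 0, -1, -1, -27, 0.0], [0, 0, 0, -1, -1, -29, 0.0], [0, 0, 0, -1, -1, -29, 0.0]])

```text
clock: 8.5
ee_pos: [0.4557, 0.251, 0.0669]
orientation: [0.979, 0.204, -0.0, 0.0]
ft_force: [0.7, -0.8, -0.2]
opening: 0.126
finger_force: 25.0
```

Call:
drive_tool(moves=[[0, 0, 0, 0, 0, -8, 0.0], [0, 0, 0, 0, 0, -16, 0.0], [0, 0, 0, 0, 0, -24, 0.0], [0, 0, 0, 0, 0, -29, 0.0], [0, 0, 0, 0, 0, -31, 0.0], [0, 0, 0, 0, 0, -31, 0.0]])

```text
clock: 9.0
ee_pos: [0.4555, 0.251, 0.0356]
orientation: [0.979, 0.204, -0.0, 0.0]
ft_force: [0.1, 1.5, -1.3]
opening: 0.127
finger_force: 25.0
```

Call:
drive_tool(moves=[[0, 0, 0, 0, 0, -1, 0.0], [0, 0, 0, 0, 0, -2, 0.0], [0, 0, 0, 0, 0, -2, 0.0], [0, 0, 0, 0, 0, -2, 0.0]])

```text
clock: 9.33
ee_pos: [0.4559, 0.251, 0.0344]
orientation: [0.979, 0.204, 0.0, 0.0]
ft_force: [0.2, 0.1, -1.6]
opening: 0.124
finger_force: 25.0
```

```bash
python3 pin.py p2
```

```text
[0.455897   0.2509616  0.03444071] 0.12424115467252457 24.994150400161743 [ 0.15643279  0.1069456  -1.56105775]
scene [329 185  10   9  42] [332.9047619  189.52380952]
scene [313 199   5   5   5] [315. 201.]
scene [185 221   8   4   8] [188.5   222.875]
scene [303 226   5   4   9] [305.44444444 228.        ]
scene [242 265  11   6  53] [246.81132075 267.52830189]
scene [235 272  10   7  43] [239.69767442 275.62790698]
scene [102 280   9   3   9] [106.         280.66666667]
scene [338 354   4   4   5] [339.2 355.4]
scene [386 370   4   4   6] [387.16666667 371.5       ]
scene [357 390   6  10  10] [359.5 394.5]
scene [343 393  15  27  29] [349.72413793 406.31034483]
 model bar ends [228.08788907 263.66940141] [248.81218734 267.68180501] collar [239.14712383 274.49261453] tip [240.41385972 288.85169368] seat [238.42892279 275.31583479]
top [333 179  10   9  50] [337.46 182.96]
top [161 182   5   9  19] [162.94736842 186.15789474]
top [138 188   6   8  21] [139.9047619  191.47619048]
top [140 197   5   2   7] [142.14285714 197.42857143]
top [204 234   6   6  23] [206.56521739 236.56521739]
top [362 291  28  18 212] [375.49056604 300.53301887]
 model bar ends [199.01464196 226.4300512 ] [207.00052094 237.38923146] collar [203.71009642 235.12392075] tip [204.89148931 240.40835197] seat [203.52805845 235.02036139]
```

Call:
drive_tool(moves=[[0, 0, 0, 0, 0, -1, 0.0], [0, 0, 0, 0, 0, -1, 0.15], [0, 0, 0, 0, 0, -1, 0.2], [0, 0, 0, 0, 0, -1, 0.35], [0, 0, 0, 0, 0, -1, 0.4], [0, 0, 0, 0, 0, -1, 0.4], [0, 0, 0, 0, 0, -1, 0.4], [0, 0, 0, 0, 0, 10, 0.4], [0, 0, 0, 0, 0, 30, 0.4], [0, 0, 0, 0, 0, 60, 0.4], [0, 0, 0, 0, 0, 100, 0.4], [0, 0, 0, 0, 0, 140, 0.4], [0, 0, 0, 0, 0, 160, 0.4], [0, 0, 0, 0, 0, 160, 0.4], [0, 0, 0, 0, 0, 160, 0.4]])

```text
clock: 10.73
ee_pos: [0.4564, 0.2515, 0.1963]
orientation: [0.979, 0.204, 0.002, -0.0]
ft_force: [-0.3, -0.7, -0.6]
opening: 0.402
finger_force: 0.0
```

```bash
python3 w.py w4; python3 - <<'E'
import cv2,pickle
from h import *
from station import *
cm,st=pickle.load(open("w4.pkl","rb"));im=cv2.imread("raw_w4.png").astype(int);s=snapshot("scene").astype(int);cv2.imwrite("raw_p3s.png",s[:,:,::-1].astype(np.uint8))
def rep(m,cm,f):
    k,l,a,c=cv2.connectedComponentsWithStats(m.astype(np.uint8))
    for i in range(1,k):
        if a[i,4]>30:
            print(a[i],c[i],"z85:",atz(ray(cm,c[i],f),.085))
rep((im[...,2]>110)&(im[...,1]<80)&(im[...,0]<90),cm,True)
sc=camera_model("scene");print("scene");rep((s[...,0]>110)&(s[...,1]<80)&(s[...,2]<90),sc,False)
for z in(.06,.085): print(z,proj(sc,(.4565,.2515,z)),proj(cm,(.4565,.2515,z),True))
E
```

```text
[0.53128476 0.28338907 0.39174737] [0.4558121  0.25083754 0.19486233]
[268 167  21  63 768] [278.26302083 197.234375  ] z85: [0.45683763 0.25117458 0.085     ]
[469 252  10  15  84] [472.54761905 257.46428571] z85: [0.48335485 0.0096439  0.085     ]
scene
[329 185  10   9  43] [333.06976744 189.3255814 ] z85: [ 0.53841276 -0.22125343  0.085     ]
[227 262  26  17 193] [239.31088083 269.18134715] z85: [0.44524256 0.25768737 0.085     ]
[ 99 275  14   9  45] [104.35555556 278.93333333] z85: [0.64336692 0.47716049 0.085     ]
[343 386  19  34  46] [351.23913043 403.65217391] z85: [0.06039034 0.37487804 0.085     ]
[347 387  17  33  35] [355.22857143 402.68571429] z85: [0.05679558 0.36950641 0.085     ]
0.06 [238.83104012 274.85849705] [277.86582731 191.31418727]
0.085 [238.04828242 266.03480189] [277.81899433 197.41220001]
```

Call:
drive_tool(moves=[[0, 0, -7, -3, -40, 25, 0.0], [0, 0, -23.5, -6, -471, 25, 0.0], [0, 0, -23.5, -6, -471, 25, 0.0], [0, 0, -23.5, -6, -471, 25, 0.0], [0, 0, -23.5, -6, -471, 25, 0.0], [0, 0, -23.5, -6, -471, 25, 0.0], [0, 0, -23.5, -6, -471, 25, 0.0], [0, 0, -23.5, -6, -471, 25, 0.0], [0, 0, -23.5, -6, -471, 25, 0.0], [0, 0, -23.5, -6, -471, 25, 0.0], [0, 0, -23.5, -6, -471, 25, 0.0], [0, 0, -23.5, -6, -471, 25, 0.0], [0, 0, -23.5, -6, -471, 25, 0.0], [0, 0, -23.5, -6, -471, 25, 0.0], [0, 0, -23.5, -6, -471, 25, 0.0], [0, 0, -23.5, -6, -471, 25, 0.0]])

```text
clock: 12.17
ee_pos: [0.4498, -0.2182, 0.2188]
orientation: [1.0, 0.002, -0.0, -0.0]
ft_force: [0.4, -0.1, 0.1]
opening: 0.002
finger_force: 0.0
```

```bash
python3 w.py w5
```

```text
[ 0.53215345 -0.21845553  0.41398419] [ 0.44993084 -0.21829606  0.21906046]
```

Call:
drive_tool(moves=[[0, 0, 0, -40, -40, 0, 0.0], [0, 0, 0, -60, -80, 0, 0.0], [0, 0, 0, -60, -80, 0, 0.0], [0, 0, 0, -60, -80, 0, 0.0], [0, 0, 0, -60, -80, 0, 0.0]])

```text
clock: 12.63
ee_pos: [0.3895, -0.2999, 0.2193]
orientation: [1.0, -0.0, 0.0, 0.0]
ft_force: [0.3, 0.6, 0.1]
opening: 0.003
finger_force: 0.0
```

```bash
python3 w.py w6; python3 - <<'E'
import cv2,pickle,numpy as np
from h import *
a,b=[cv2.imread(f"raw_{n}.png") for n in("w5","w6")]
for n in("w5","w6"):
    cm,st=pickle.load(open(n+".pkl","rb"));print(n,[proj(cm,p,True).round(1) for p in[(.60,-.178,.087),(.60,-.221,.087),(.6,-.264,.087),(.566,-.179,.06),(.566,-.223,.06),(.566,-.266,.06)]])
cm,_=pickle.load(open("w5.pkl","rb"));cm2,_=pickle.load(open("w6.pkl","rb"))
c=[proj(k,(.583,-.222,.073),True).astype(int) for k in(cm,cm2)]
T=[]
for im,u in zip((a,b),c):
    x=min(max(u[0]-67,0),560-133);y=min(max(u[1]-75,0),420-150);print(x,y)
    T.append(cv2.resize(im[y:y+150,x:x+133],(399,450),interpolation=cv2.INTER_CUBIC))
cv2.imwrite("pics/m8.png",np.hstack(T))
E
```

```text
[ 0.47171091 -0.30026708  0.41452533] [ 0.39030027 -0.29891841  0.21939756]
w5 [array([238.1,  45.8]), array([281.6,  45.2]), array([325.1,  46.4]), array([242. ,  81.1]), array([283.2,  80.7]), array([323.3,  81.6])]
w6 [array([161.2,  -0.6]), array([200.7,  -5.6]), array([242.4,  -8.6]), array([169.1,  34. ]), array([207.3,  30.2]), array([246.5,  28. ])]
215 0
137 0
```

View pics/m8.png

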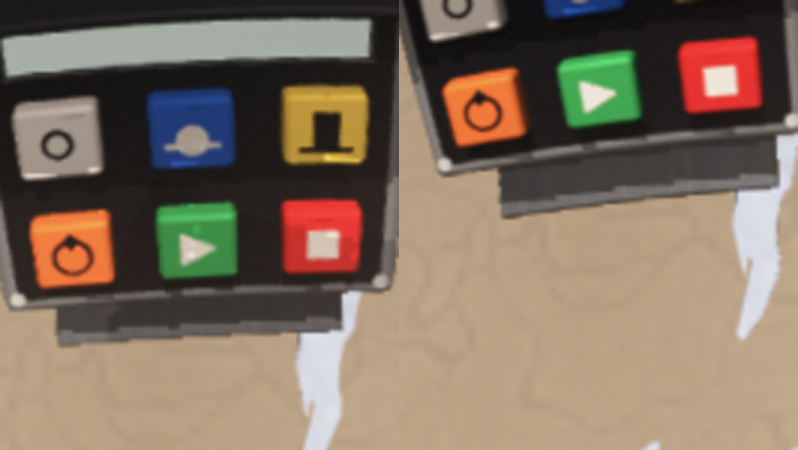

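```bash
cat > fit.py <<'E'
import pickle
from h import *;from station import *
np.set_printoptions(precision=4,suppress=True)
A,B=[pickle.load(open(n+".pkl","rb"))[0] for n in("w5","w6")]
px=lambda x,y,s,ox,oy:np.array((ox+(x+.5)/s-.5,oy+(y+.5)/s-.5))
K=dict(w=(44,-44),b=(44,0),y=(44,44),o=(0,-44),g=(0,0),r=(0,44))
obs=[(A,True,k,px(*v,3,215,0)) for k,v in dict(w=(58,136),b=(191,127),y=(325,123),o=(72,248),g=(197,240),r=(321,236)).items()]
obs+=[(B,True,k,px(*v,3,137,0)) for k,v in dict(o=(85,106),g=(201,88),r=(321,75)).items()]
t=camera_model("top");s=camera_model("scene");ob2=[]
for k,a,b in [("w",(133,140),(158,163)),("b",(178,132),(190,143)),("y",(223,122),(222,125)),("o",(141,187),(194,205)),("g",(187,177),(225,184)),("r",(232,168),(256,165))]:
    ob2+=[(t,False,k,px(*a,4,280,142)),(s,False,k,px(*b,4,270,148))]
th=np.radians(34)
def P(v,k):
    a,b=np.array(K[k])/1e3
    return v[:3]+R.from_euler("z",v[3]).apply([a*np.cos(th),-b,a*np.sin(th)])
def fit(o):
    r=least_squares(lambda v:np.concatenate([proj(c,P(v,k),f)-u for c,f,k,u in o]),[.566,-.223,.06,0])
    print(r.x[:3],np.degrees(r.x[3]),"rms px",np.sqrt((r.fun**2).mean()));return r.x
if __name__=="__main__":
    v=fit(obs);fit(ob2);fit(obs+ob2)
    for k in K: print(k,P(v,k))
E
python3 fit.py
```

```text
[ 0.5666 -0.2197  0.0641] 3.050547740999595 rms px 0.14287550818376415
[ 0.5652 -0.2225  0.061 ] 2.1978312617408964 rms px 0.3029362238113831
[ 0.5666 -0.2199  0.0629] 2.928231097222678 rms px 0.578802424913432
w [ 0.6007 -0.1739  0.0887]
b [ 0.6031 -0.2178  0.0887]
y [ 0.6054 -0.2617  0.0887]
o [ 0.5643 -0.1758  0.0641]
g [ 0.5666 -0.2197  0.0641]
r [ 0.569  -0.2637  0.0641]
```

Call:
drive_tool(moves=[[0.2, -7, 0.6, 10, 25, 0, 0.0], [0.4, -14, 1.2, 20, 50, 0, 0.0], [0.6, -21, 1.8, 30, 75, 0, 0.0], [0.7, -28, 2.4, 45, 100, 0, 0.0], [0.9, -34, 3, 70, 125, -10, 0.0], [0.9, -34, 3, 100, 125, -30, 0.0], [0.9, -34, 3, 130, 125, -55, 0.0], [0.9, -34, 3, 165, 125, -85, 0.0], [0.9, -34, 3, 203, 125, -120, 0.0], [0.9, -34, 3, 203, 125, -120, 0.0], [0.9, -34, 3, 203, 125, -120, 0.0], [0.9, -34, 3, 203, 125, -120, 0.0]])

```text
clock: 13.68
ee_pos: [0.5947, -0.1723, 0.099]
orientation: [0.956, 0.033, 0.29, -0.008]
ft_force: [0.2, -0.3, 0.5]
opening: 0.006
finger_force: 0.0
```

```bash
cat > k.py <<'E'
import sys
from fit import *
v=np.array([.5666,-.2197,.0636,np.radians(3.0)])
st=read_state();p=st["ee_pos"];q=R.from_quat(st["orientation"])
Rz=R.from_euler("z",3,degrees=True);n=Rz.apply([-np.sin(th),0,np.cos(th)]);u=Rz.apply([np.cos(th),0,np.sin(th)]);e=np.cross(n,u)
print("p",p,"tool z+n",q.apply([0,0,1])+n,"ft.n",st["ft_force"]@n,"joints",st["joints"])
for k in K:
    d=p-P(v,k);print(k,"off n,u,e mm:",1e3*np.array([d@n,d@u,d@e]).round(4))
E
python3 k.py; python3 - <<'E'
from station import *;from h import *;import cv2
cm=camera_model("wrist");w=snapshot("wrist");s=snapshot("scene");cv2.imwrite("raw_w7.png",w[:,:,::-1]);cv2.imwrite("raw_s7.png",s[:,:,::-1])
# rough text view of tool position in scene: difference against first picture near the console
o=cv2.imread("raw_scene0.png")[:,:,::-1].astype(int)
d=np.abs(s.astype(int)-o).max(2)>40
sc=camera_model("scene");st=read_state();q=R.from_quat(st["orientation"])
for k in(0,20,37,50): print(k,proj(sc,st["ee_pos"]-q.apply([0,0,k/1e3])))
for r in range(150,215,2): print(r,"".join("#" if x else "." for x in d[r,285:365]))
E
```

```text
p [ 0.5947 -0.1723  0.099 ] tool z+n [-0.0038  0.0053 -0.0023] ft.n 0.26875054983583124 joints [ 0.5823  0.3497 -0.2979  2.2268 -1.3187  0.1171  0.1135]
w off n,u,e mm: [12.3  1.1  1.9]
b off n,u,e mm: [12.3  1.1 45.9]
y off n,u,e mm: [12.3  1.1 89.9]
o off n,u,e mm: [12.3 45.1  1.9]
g off n,u,e mm: [12.3 45.1 45.9]
r off n,u,e mm: [12.3 45.1 89.9]
0 [309.64217953 185.249869  ]
20 [312.58332357 181.28406244]
37 [315.13430892 177.84434161]
50 [317.11757052 175.17013328]
150 ....................................###.#######.############..######............
152 ..................................#############...#######.##########.#..........
154 .......................##.##..###.....####.#.#####.#########....#########.......
156 .....................##############.#########....######################.........
158 ....................############....########....#.#...################..........
160 ..................#.#######...........###.##.###.##.######...####...............
162 .................##.#.....................###...########..###...#...............
164 ................###..####..
[... 1478 characters left out ...]
....................
200 .................................#####..........................................
202 ................................................................................
204 ........................................#.......................................
206 .....................................#..........................................
208 ................................................................................
210 ................................................................................
212 ................................................................................
214 ................................................................................
```

Call:
drive_tool(moves=[[-0.3, 6, 0, -10, -1, 15, 0.0], [-0.7, 14, 0, -15, -2, 20, 0.0], [-0.7, 14, 0, -15, -2, 10, 0.0], [-0.7, 14, 0, -5, -2, -34, 0.0], [-0.7, 14, 0, -5, -2, -34, 0.0], [-0.7, 14, 0, -5, -2, -34, 0.0]])

```text
clock: 14.28
ee_pos: [0.5902, -0.1741, 0.0665]
orientation: [0.985, 0.028, 0.172, -0.006]
ft_force: [0.1, 1.0, 0.2]
opening: 0.006
finger_force: 0.0
```

```bash
python3 k.py|head -3; python3 - <<'E'
from station import *;from h import *
q=R.from_quat(read_state()["orientation"]);print(q.as_matrix())
E
```

```text
p [ 0.5902 -0.1741  0.0665] tool z+n [-0.221  -0.0072 -0.1121] ft.n 0.10770932446924547 joints [-0.0023  0.4168  0.363   2.088  -0.7001  0.4234 -0.5947]
w off n,u,e mm: [-12.1 -20.9   0.3]
b off n,u,e mm: [-12.1 -20.9  44.3]
[[ 0.93958967  0.05761269  0.33741966]
 [ 0.05330259 -0.99833531  0.02203255]
 [ 0.33812732 -0.00271621 -0.94109646]]
```

Call:
drive_tool(moves=[[0, 0, 0, 5, 0, -7, 0.0], [0, 0, 0, 9, 0, -13, 0.0], [0, 0, 0, 9, 0, -13, 0.0], [0, 0, 0, 9, 0, -13, 0.0]])

```text
clock: 14.62
ee_pos: [0.5962, -0.178, 0.0535]
orientation: [0.985, 0.026, 0.172, -0.006]
ft_force: [-0.6, -0.0, 0.3]
opening: 0.002
finger_force: 0.0
```

Call:
drive_tool(moves=[[0, 0, 0, 1, 0, -1.5, 0.0], [0, 0, 0, 2.2, 0, -3.3, 0.0], [0, 0, 0, 2.2, 0, -3.3, 0.0], [0, 0, 0, 2.2, 0, -3.3, 0.0]])

```text
clock: 14.95
ee_pos: [0.5991, -0.1782, 0.0506]
orientation: [0.985, 0.026, 0.172, -0.005]
ft_force: [-1.2, -1.6, 1.4]
opening: 0.005
finger_force: 1.0
```

Call:
drive_tool(moves=[[0, 0, 0, 0.6, 1, -0.8, 0.0], [0, 0, 0, 1.2, 2, -1.7, 0.0], [0, 0, 0, 1.2, 2, -1.7, 0.0], [0, 0, 0, 1.2, 2, -1.7, 0.0]])

```text
clock: 15.28
ee_pos: [0.6006, -0.1757, 0.0489]
orientation: [0.985, 0.027, 0.172, -0.005]
ft_force: [-2.4, -1.9, 2.4]
opening: 0.007
finger_force: 1.5
```

```bash
python3 k.py|head -2;  python3 - <<'E'
from station import *
print([read_state()[k] for k in("ft_force","finger_force","ee_pos")])
E
```

```text
p [ 0.6006 -0.1757  0.0489] tool z+n [-0.2192 -0.0094 -0.1114] ft.n 3.395111928789108 joints [ 0.026   0.456   0.325   2.0786 -0.7396  0.3904 -0.5625]
w off n,u,e mm: [-32.5 -22.2  -1.8]
[array([-2.39525682, -1.91285027,  2.41431236]), 1.5395615549641661, array([ 0.60058542, -0.17567006,  0.04886652])]
```

Call:
drive_tool(moves=[[0, 0, 0, 0.8, 0, -1.2, 0.0], [0, 0, 0, 1.7, 0, -2.5, 0.0], [0, 0, 0, 1.7, 0, -2.5, 0.0], [0, 0, 0, 1.7, 0, -2.5, 0.0]])

```text
clock: 15.62
ee_pos: [0.6023, -0.1756, 0.0463]
orientation: [0.985, 0.027, 0.172, -0.005]
ft_force: [-2.0, -2.5, 5.2]
opening: 0.004
finger_force: 2.2
```

```bash
python3 k.py|head -2
```

```text
p [ 0.6023 -0.1756  0.0463] tool z+n [-0.2193 -0.0092 -0.1115] ft.n 5.510322372801599 joints [ 0.0297  0.462   0.3195  2.0763 -0.7445  0.3865 -0.5587]
w off n,u,e mm: [-35.6 -22.2  -1.8]
```

Call:
drive_tool(moves=[[0, 0, 0, 0.6, 0, -0.8, 0.0], [0, 0, 0, 1.1, 0, -1.7, 0.0], [0, 0, 0, 1.1, 0, -1.7, 0.0], [0, 0, 0, 1.1, 0, -1.7, 0.0]])

```text
clock: 15.95
ee_pos: [0.6034, -0.1755, 0.0446]
orientation: [0.985, 0.027, 0.172, -0.006]
ft_force: [-2.2, -2.4, 5.0]
opening: 0.008
finger_force: 2.7
```

```bash
python3 k.py|head -2
```

```text
p [ 0.6034 -0.1755  0.0446] tool z+n [-0.2193 -0.0091 -0.1115] ft.n 5.503131772702387 joints [ 0.0321  0.4658  0.3158  2.075  -0.7477  0.3838 -0.5562]
w off n,u,e mm: [-37.6 -22.3  -1.8]
```

Call:
drive_tool(moves=[[0, 0, 0, -3, 0, 5, 0.0], [0, 0, 0, -14, -1, 21, 0.0], [0, 0, 0, -14, -1, 21, 0.0], [0, 0, 0, -13, -25, 21, 0.0], [0, 0, 0, -12, -46, 21, 0.0], [0, 0, 0, -12, -46, 21, 0.0], [0, 0, 0, -4, -46, 9.6, 0.0], [0, 0, 0, -4, -46, 9.6, 0.0], [0, 0, 0, -4, -46, 9.6, 0.0]])

```text
clock: 16.7
ee_pos: [0.5989, -0.2204, 0.0533]
orientation: [0.985, 0.027, 0.172, -0.006]
ft_force: [-0.7, 0.8, -0.4]
opening: 0.006
finger_force: 0.0
```

```bash
python3 k.py|head -4
```

```text
p [ 0.5989 -0.2204  0.0533] tool z+n [-0.2209 -0.0076 -0.112 ] ft.n 0.039607826572715006 joints [ 0.1143  0.4705  0.3264  2.0332 -0.7361  0.4445 -0.4927]
w off n,u,e mm: [-26.5 -23.  -46.3]
b off n,u,e mm: [-26.5 -23.   -2.3]
y off n,u,e mm: [-26.5 -23.   41.7]
```

Call:
drive_tool(moves=[[0, 0, 0, 1.7, 0, -2.5, 0.0], [0, 0, 0, 3.4, 0, -5, 0.0], [0, 0, 0, 5, 0, -7.6, 0.0], [0, 0, 0, 5, 0, -7.6, 0.0], [0, 0, 0, 5, 0, -7.6, 0.0]])

```text
clock: 17.12
ee_pos: [0.6042, -0.2209, 0.0465]
orientation: [0.985, 0.027, 0.172, -0.006]
ft_force: [-1.0, 2.1, 4.0]
opening: 0.006
finger_force: 2.1
```

```bash
python3 k.py|head -4
```

```text
p [ 0.6042 -0.2209  0.0465] tool z+n [-0.2197 -0.0082 -0.1116] ft.n 3.805362574392694 joints [ 0.1223  0.4864  0.3136  2.027  -0.7496  0.4329 -0.4827]
w off n,u,e mm: [-35.1 -22.5 -47.1]
b off n,u,e mm: [-35.1 -22.5  -3.1]
y off n,u,e mm: [-35.1 -22.5  40.9]
```

Call:
drive_tool(moves=[[0, 0, 0, -3, 0, 5, 0.0], [0, 0, 0, -12, 0, 18, 0.0], [0, 0, 0, -12, 0, 18, 0.0], [0, 0, 0, -32, 22, 6, 0.0], [0, 0, 0, -51, 44.5, -6.4, 0.0], [0, 0, 0, -51, 44.5, -6.4, 0.0], [0, 0, 0, -44, 45, -17, 0.0], [0, 0, 0, -44, 45, -17, 0.0], [0, 0, 0, -44, 45, -17, 0.0]])

```text
clock: 17.87
ee_pos: [0.5604, -0.1768, 0.0294]
orientation: [0.985, 0.027, 0.172, -0.005]
ft_force: [-0.7, -0.1, -0.1]
opening: 0.008
finger_force: 0.0
```

```bash
python3 k.py
```

```text
p [ 0.5604 -0.1768  0.0294] tool z+n [-0.2197 -0.0092 -0.1116] ft.n 0.28202508209585975 joints [ 0.1178  0.4401  0.2326  2.1724 -0.8212  0.3055 -0.4427]
w off n,u,e mm: [-26.1 -66.4  -0.8]
b off n,u,e mm: [-26.1 -66.4  43.2]
y off n,u,e mm: [-26.1 -66.4  87.2]
o off n,u,e mm: [-26.1 -22.4  -0.8]
g off n,u,e mm: [-26.1 -22.4  43.2]
r off n,u,e mm: [-26.1 -22.4  87.2]
```

Press orange.

Call:
drive_tool(moves=[[0, 0, 0, 1.7, 0, -2.5, 0.0], [0, 0, 0, 3.4, 0, -5, 0.0], [0, 0, 0, 5.1, 0, -7.7, 0.0], [0, 0, 0, 5.1, 0, -7.7, 0.0], [0, 0, 0, 5.1, 0, -7.7, 0.0]])

```text
clock: 18.28
ee_pos: [0.5657, -0.1769, 0.022]
orientation: [0.985, 0.027, 0.173, -0.005]
ft_force: [-0.9, -0.1, 3.4]
opening: 0.005
finger_force: 2.1
```

```bash
python3 k.py|head -2
```

```text
p [ 0.5657 -0.1769  0.022 ] tool z+n [-0.2189 -0.0096 -0.1113] ft.n 3.3051015928623584 joints [ 0.1318  0.4583  0.2116  2.1655 -0.838   0.2906 -0.4288]
w off n,u,e mm: [-35.2 -66.1  -1.2]
```

Call:
drive_tool(moves=[[0, 0, 0, -3, 0, 5, 0.0], [0, 0, 0, -7, 0, 10, 0.0], [0, 0, 0, -7, 0, 10, 0.0], [0, 0, 0, -7, 0, 10, 0.0], [0, 0, 0, -7, 0, 10, 0.0]])

```text
clock: 18.7
ee_pos: [0.5583, -0.1762, 0.032]
orientation: [0.985, 0.027, 0.172, -0.006]
ft_force: [-0.9, -0.5, -0.3]
opening: 0.009
finger_force: 0.0
```

Call:
drive_tool(moves=[[0, 0, 0, 2, 0, -3, 0.0], [0, 0, 0, 5, 0, -7, 0.0], [0, 0, 0, 7, 0, -10, 0.0], [0, 0, 0, 7, 0, -10.2, 0.0], [0, 0, 0, 7, 0, -10.2, 0.0], [0, 0, 0, 7, 0, -10.2, 0.0]])

```text
clock: 19.2
ee_pos: [0.5654, -0.1763, 0.0216]
orientation: [0.985, 0.027, 0.172, -0.006]
ft_force: [-1.6, 1.3, 5.0]
opening: 0.008
finger_force: 2.2
```

```bash
python3 k.py
```

```text
p [ 0.5654 -0.1763  0.0216] tool z+n [-0.2196 -0.0086 -0.1116] ft.n 4.965799916291887 joints [ 0.132   0.4588  0.2106  2.1661 -0.839   0.2906 -0.4278]
w off n,u,e mm: [-35.4 -66.6  -0.6]
b off n,u,e mm: [-35.4 -66.6  43.4]
y off n,u,e mm: [-35.4 -66.6  87.4]
o off n,u,e mm: [-35.4 -22.6  -0.6]
g off n,u,e mm: [-35.4 -22.6  43.4]
r off n,u,e mm: [-35.4 -22.6  87.4]
```

Now green (43.5 mm along −e), with standoff first.

Call:
drive_tool(moves=[[0, 0, 0, -3, 0, 5, 0.0], [0, 0, 0, -12, 0, 18, 0.0], [0, 0, 0, -12, 0, 18, 0.0], [0, 0, 0, -11, -22, 18, 0.0], [0, 0, 0, -10, -43, 18, 0.0], [0, 0, 0, -10, -43, 18, 0.0], [0, 0, 0, -3, -43, 7.7, 0.0], [0, 0, 0, -3, -43, 7.7, 0.0], [0, 0, 0, -3, -43, 7.7, 0.0]])

```text
clock: 19.95
ee_pos: [0.5622, -0.218, 0.0282]
orientation: [0.985, 0.028, 0.172, -0.006]
ft_force: [0.8, -0.3, 0.1]
opening: 0.007
finger_force: 0.0
```

```bash
python3 k.py
```

```text
p [ 0.5622 -0.218   0.0282] tool z+n [-0.221  -0.0074 -0.112 ] ft.n -0.4010890430266626 joints [ 0.2043  0.4655  0.231   2.1253 -0.817   0.3514 -0.3745]
w off n,u,e mm: [-27.  -67.4 -42. ]
b off n,u,e mm: [-27.  -67.4   2. ]
y off n,u,e mm: [-27.  -67.4  46. ]
o off n,u,e mm: [-27.  -23.4 -42. ]
g off n,u,e mm: [-27.  -23.4   2. ]
r off n,u,e mm: [-27.  -23.4  46. ]
```

Call:
drive_tool(moves=[[0, 0, 0, 1.7, 0, -2.5, 0.0], [0, 0, 0, 3.4, 0, -5, 0.0], [0, 0, 0, 5, 0, -7.5, 0.0], [0, 0, 0, 5, 0, -7.5, 0.0], [0, 0, 0, 5, 0, -7.5, 0.0]])

```text
clock: 20.37
ee_pos: [0.5672, -0.2186, 0.0216]
orientation: [0.985, 0.027, 0.172, -0.006]
ft_force: [-3.7, 3.7, 2.9]
opening: 0.001
finger_force: 2.1
```

Call:
drive_tool(moves=[[0, 0, 0, -3, 0, 5, 0.0], [0, 0, 0, -12, 0, 18, 0.0], [0, 0, 0, -30, 0, 45, 0.0], [0, 0, 0, -50, 0, 75, 0.0], [0, 0, 0, -80, 0, 110, 0.0], [0, 0, 0, -110, 0, 140, 0.0], [0, 0, 0, -110, 0, 140, 0.0], [0, 0, 0, -110, 0, 140, 0.0], [0, 0, 0, -110, 0, 140, 0.0]])

```text
clock: 21.12
ee_pos: [0.4581, -0.2195, 0.1625]
orientation: [0.984, 0.027, 0.173, -0.005]
ft_force: [-0.6, -0.0, 0.2]
opening: 0.001
finger_force: 0.0
```

```bash
python3 - <<'E'
from station import *;from h import *;import cv2
s=snapshot("scene");b=cv2.imread("raw_p3s.png")[:,:,::-1];st=read_state();print(st["ee_pos"],st["ft_force"],st["clock"])
f=lambda s:(lambda m:(m[255:285,215:265].sum(),np.argwhere(m[255:285,215:265]).mean(0)))((s[...,0]>110)&(s[...,1]<80)&(s[...,2]<90))
print("pin red",f(s),f(b))
o=cv2.imread("raw_scene0.png")[:,:,::-1]
print("house/other diffs",np.abs(s[230:300,80:150].astype(int)-o[230:300,80:150]).mean(), "glue/domes",np.abs(s[210:270,255:360].astype(int)-o[210:270,255:360]).mean())
w5=cv2.imread("raw_w5.png")[:,:,::-1];cm=camera_model("wrist");w=snapshot("wrist")
print("display before",w5[8:24,220:335].mean((0,1)))
sc=camera_model("scene");print("disp scene before/after",o[177:184,303:316].mean((0,1)),s[177:184,303:316].mean((0,1)))
E
```

```text
[ 0.45805612 -0.21929375  0.16163496] [ 0.39940626  0.77814633 -1.23549231] 21.1667
pin red (np.int64(184), array([14.10326087, 23.99456522])) (np.int64(196), array([14.0255102 , 24.06632653]))
house/other diffs 1.7954421768707483 glue/domes 2.183915343915344
display before [134.19076087 138.98641304 131.68043478]
disp scene before/after [134.23076923 140.0989011  134.96703297] [136.16483516 142.08791209 136.86813187]
```

```bash
python3 -c "
from station import *
print(job_done())"
```

```text
the job is handed in; nothing more can be done
None
```

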